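Put the spare microscope optics back into their canisters

ROBOT

A 6-joint arm with a two-finger parallel gripper is mounted at the origin on a cart in front of the work surface, level with it; the furniture and walls round the work are solid. World frame = base frame: x ahead of the robot, y to its left, z up, the work surface at z = 0. Lengths are in m, angles in rad, forces in N, time in s.
With the tool pointing down it reaches from about 0.4 to 0.825 m from the base axis. Payload 7 kg.
Tool frame: the origin (TCP) lies midway between the tips of the shut fingers; the grasp point (between the pads) lies 19 mm behind it (grip_point_offset is the distance from the TCP to the grasp point, in m); z points along the fingers, y is the line along which they close (so a half turn about z gives the same grasp; the last joint's range is limited). The gripper opens to 88 mm and grips with 3 to 60 N. Pads are 19 mm wide; open, the fingers measure 130 mm over their backs; the gripper's body (78 mm by 193 mm) begins 47 mm behind the grasp point.
Start: joints at [-0.919, 0.359, 0.012, 0, -1.224, -0.288], TCP at [0.24, -0.631, 0.227] pointing down, gripper open.
Joint ranges: [-3.07, 3.07], [-1.43, 2.12], [-1.02, 1.25], [-3.03, 1.67], [-3.05, -0], [-3.03, 3.03]. Speed limits (rad/s): [2.39, 2.39, 3.01, 3.14, 3.14, 3.14].

INTERFACE

Orientations are given as [roll, pitch, yaw] about the fixed x, y, z axes, in that order (R = Rz(yaw) Ry(pitch) Rx(roll)).
In Python, from station import get_state, grab_frame, camera_params, job_done, grip_point_offset gives the robot as it stands.
- The arm moves only by the shell command python3 -m creep 'ROWS' [FORCE]. ROWS is JSON, a list that holds one entry, the list of rows, each a list of 7 numbers: the finger opening in cm, from 0 to 8.76, then the shift along the tool's x, y, z in cm, then the turn, a rotation vector about the tool's x, y, z in rad. In form: [[[fingers, tx, ty, tz, wx, wy, wz], ...]]. A call has 1 to 20 rows; each row is the pose to reach, as a shift and turn from the pose commanded when the call began, along the tool's axes at that moment; what a row does not reach only later rows make up. A row lasts 1/8 s, in which the tool goes at most 62.5 mm and 10.7 degrees, less where a joint would pass 70% of its speed; a pose out of reach is approached as far as the arm can. A call with a gripper value outside its range is refused whole. The fingers move at their own pace and stop on an object; FORCE is the grip in N (left out, the last holds). Time passes only in rows, so rows that repeat a pose let the fingers close. It gives the time, the measured TCP pose, the force, the opening and the grip force at its end, in the units of the state.
- get_state(): the state, without advancing time (a new reading comes with each control period).
- grab_frame(name): name is "scene" or "top" or "wrist"; returns the picture (420x560x3 uint8, blue, green, red); there is no depth.
- camera_params(name): a dict with "vertical_fov" (degrees; the focal length in pixels is half the picture's height over the tangent of half this angle, whatever the lens; pixels are square), "cx", "cy" (the principal point, pixels), "k1" (the pictures are not rectified: a ray, as slopes to the right and down, at radius r is drawn at 1 + k1 r^2 times it, then the intrinsics apply), "view" (4x4, takes a point from world to camera coordinates). Camera axes: x right, y down, z forward; pixel columns grow to the right and rows downward; lengths in m; the calibration is good to about 2 mm. A picture is of the moment at which its call begins: read the wrist's pose just before it. camera_params takes no time and is no camera call; for the wrist camera it gives the pose at the moment of the call.
- job_done(): hands the job in; it is judged then, once.
The state is a dict: "t": time; "q": joint angles; "qd": joint speeds; "joint_efforts": joint torques, N m; "eef_pos": TCP position; "ee_rot": TCP orientation; "force": force on the tool from outside, world axes, zero at the start; "moment": the same for the moment, N m; "width": finger opening in m; "gripper_force": force on a finger pad.
Only numpy, scipy, OpenCV 4.12 (cv2) and the standard library are available. Lean on these libraries where they do the work, as an engineer would, in place of code of your own. Each camera call takes 0.05 s, during which the arm holds its last target. There are 200 camera calls.

TASK

Put the spare optics away: stand the objective and the eyepiece upright in the middle of their own round canister bases (objective in the smaller, eyepiece in the larger) and close each with the cover of its size, mouth down and fully home in the base, and set the filter cube flat in the square tray. Set the optics down gently without letting them fall or tip over, and leave everything released and at rest.

Things in the scene. Friction and masses are not known exactly. Their poses are not given: they have to be found in the camera images.
- objective: Spare objective lens, white barrel with a thin band, standing on its mount; 30 mm diameter, 45 mm tall, 0.12 kg. Origin: centre of its underside, z up along its axis. The foot is 20 mm wide, the barrel is a 29 mm cylinder from 6 to 32 mm above the foot (grip it there), above that it narrows to a blunt tip.
- eyepiece: Spare eyepiece, black, waisted, standing on its rubber cup; 42 mm diameter, 52 mm tall, 0.11 kg. Origin: centre of its underside, z up along its axis. Widest (41 mm) from 10 to 24 mm above the foot, which is where it is gripped; it narrows above that to 30 mm at the top.
- filter_cube: Fluorescence filter cube, black block with round windows in its sides; 40 mm along its x, 38 mm along its y, 37 mm tall, standing upright. Origin: centre of its underside. Grip it across any pair of sides.
- objective_cover: The smaller canister cover: white plastic cup standing on its open mouth, closed top upward; outside diameter 48 mm, bore 43 mm, 53 mm tall with 50 mm of room inside, 35 g. Origin: centre of its mouth (underside), z up.
- eyepiece_cover: The larger canister cover: white plastic cup standing on its open mouth, closed top upward; outside diameter 60 mm, bore 55 mm, 61 mm tall with 58 mm of room inside, 50 g. Origin: centre of its mouth (underside), z up.
- objective_base: The smaller canister base: round grey dish fixed to the bench, 70 mm outside diameter, 10 mm high, with a black rubber spot 30 mm across in the middle. Origin: centre of its underside. Its flat floor is 4 mm above the bench and 53 mm across; the inside flares to 63 mm at the rim, so the cover stands on the floor inside the rim, round the objective.
- eyepiece_base: The larger canister base: round grey dish fixed to the bench, 82 mm outside diameter, 10 mm high, with a black rubber spot 42 mm across in the middle. Origin: centre of its underside. Its flat floor is 4 mm above the bench and 65 mm across; the inside flares to 75 mm at the rim, so the cover stands on the floor inside the rim, round the eyepiece.
- cube_tray: Square grey tray fixed to the bench, 62 x 62 mm outside, 10 mm high, lined with black rubber. Origin: centre of its underside; x and y along its sides. Its flat floor is 4 mm above the bench and 46 x 46 mm; the inside flares to 56 x 56 mm at the rim. The cube fits in at any quarter turn, its sides along those of the tray.
- microscope: White inverted microscope, fixed: an obstacle right of the work, filling x 0.31 to 1.0, y -0.27 to 0.03; its stage plate (0.23 to 0.27 m high) and knobs reach y 0.08 where x is over 0.6. Eyepiece tubes (x 0.31 to 0.54) are 0.38 m high; beyond x 0.73 it is over 0.6 m. To come from its right, cross over the tubes, x under 0.6, fingertips above 0.40 m. The work lies at y over 0.12. Origin: foot.
Not all that is in view belongs to the job. What is shaped like the eyepiece_cover but green is not meant.

How it is judged:
At the end, for the whole second after the job is handed in: Both optics upright on the floors of their own bases, within 11 mm of centre; each cover level round its optic, mouth on the base floor (2 mm), within 6 mm of centre; filter cube flat on the tray floor, within 8 mm of centre; all at rest (horizontal distance between objective and objective_base below 0.011 m and z of objective in the frame of objective_base below 0.008 m and angle between each of objective, eyepiece's own z axis and vertical below 0.15 rad and horizontal distance between eyepiece and eyepiece_base below 0.011 m and z of eyepiece in the frame of eyepiece_base below 0.008 m and horizontal distance between objective_cover and objective_base below 0.006 m and z of objective_cover in the frame of objective_base below 0.006 m and angle between each of objective_cover, eyepiece_cover, filter_cube's own z axis and vertical below 0.08 rad and horizontal distance between eyepiece_cover and eyepiece_base below 0.006 m and z of eyepiece_cover in the frame of eyepiece_base below 0.006 m and horizontal distance between filter_cube and cube_tray below 0.008 m and z of filter_cube in the frame of cube_tray below 0.007 m and linear speed of each of objective, eyepiece, filter_cube, objective_cover, eyepiece_cover below 0.02 m/s); the robot touches nothing.
It fails at once if the objective, the eyepiece or the filter cube tips over (leans more than 0.7 rad) (angle between any of objective, eyepiece, filter_cube's own z axis and vertical above 0.7 rad).
It fails at once if the objective, the eyepiece or the filter cube is banged or pressed onto its seat with more than 40 N (contact force between objective and objective_base above 40 N or contact force between eyepiece and eyepiece_base above 40 N or contact force between filter_cube and cube_tray above 40 N).
It fails at once if the objective, the eyepiece or the filter cube is let fall (drops freely by more than about 18 mm) ((linear speed of objective above 0.6 m/s and contact force between the fingers and objective below 0.2 N) or (linear speed of eyepiece above 0.6 m/s and contact force between the fingers and eyepiece below 0.2 N) or (linear speed of filter_cube above 0.6 m/s and contact force between the fingers and filter_cube below 0.2 N)).
It also fails if it takes over 125 s, if anything falls off the work surface, if the arm or the gripper's body presses on something with over 40 N, if the wrist force passes 120 N, or if a joint passes its speed limit or range.

## Working session

There is one attempt and no reset: what is moved stays moved. The work goes in short steps, Python scripts to look and compute and a shell command to move; the robot and the scene stay as the last step left them, time stands still between calls to the robot, and variables do not carry over. Pictures are saved under pics/ and viewed, at most 14 in all, crops included, and the job is handed in when it is done.

```bash
ls; mkdir -p pics; python3 - <<'E'
from station import *
import cv2
print(get_state()); print(grip_point_offset)
for n in("top","scene","wrist"):
    p=camera_params(n); print(n,p)
    cv2.imwrite(f"pics/{n}0.png",grab_frame(n))
a=cv2.imread("pics/top0.png")
E
```

```text
pics
{'t': 0.0, 'q': array([-9.18881680e-01,  3.59389800e-01,  1.10379975e-02, -3.64285782e-04,
       -1.22409119e+00, -2.88118018e-01]), 'qd': array([ 0.00058765,  0.0006862 ,  0.00011097,  0.00013363, -0.00028736,
        0.00098178]), 'joint_efforts': array([-3.16033482e-03, -5.82722425e+01,  2.93044192e+01,  6.99734151e+00,
        6.67826651e-03, -1.71478664e-04]), 'eef_pos': array([ 0.23999131, -0.63035971,  0.22560918]), 'ee_rot': array([ 3.13991655e+00, -1.39610319e-04, -2.77791997e+00]), 'force': array([-0.22987054,  0.18995349,  0.6344617 ]), 'moment': array([ 0.06705648,  0.03693094, -0.0092373 ]), 'gripper_force': 0.0, 'width': 0.08787063096751749}
0.0188
top {'vertical_fov': 55.43530003792025, 'cx': 284.07193127347693, 'cy': 212.80518117530093, 'k1': -0.09794551218003704, 'view': array([[-0.00557623, -0.99998277,  0.00183239,  0.31653094],
       [-0.98597061,  0.00519238, -0.16683824,  0.5781155 ],
       [ 0.16682585, -0.00273701, -0.98598258,  1.3376912 ],
       [ 0.        ,  0.        ,  0.        ,  1.        ]])}
scene {'vertical_fov': 55.76643714436094, 'cx': 278.19576499093125, 'cy': 206.63768200753694, 'k1': -0.02657957250795687, 'view': array([[-0.64413069, -0.76490812, -0.00334899,  0.59865463],
       [-0.4082987 ,  0.34752493, -0.84410816,  0.16480769],
       [ 0.64682905, -0.54234859, -0.53616247,  1.00487407],
       [ 0.        ,  0.        ,  0.        ,  1.        ]])}
wrist {'vertical_fov': 71.96071051379465, 'cx': 279.0881266555344, 'cy': 207.75555919048438, 'k1': -0.010682279138947905, 'view': array([[-0.35688784,  0.93414626,  0.00135801,  0.67430195],
       [ 0.89134666,  0.34010066,  0.29972099, -0.03578354],
       [ 0.27952139,  0.10817723, -0.95402593,  0.39240499],
       [ 0.        ,  0.        ,  0.        ,  1.        ]])}
```

View pics/top0.png

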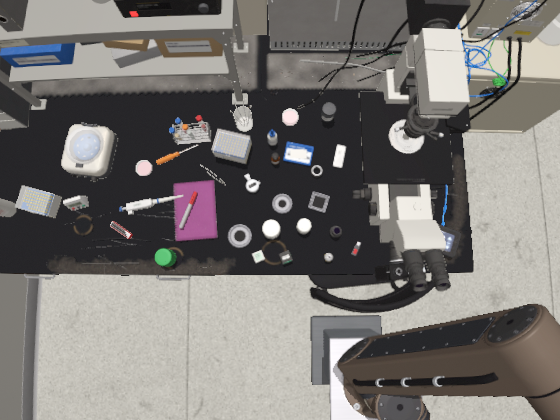

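View pics/scene0.png

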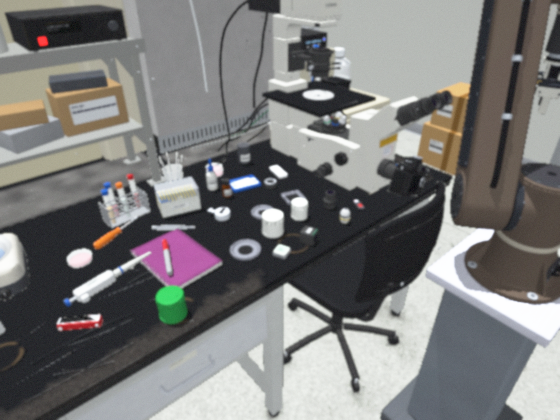

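Top view: bases at about (240,236) and (282,203), tray (319,202), covers (271,229) and (304,226), with dark things at (336,232), (328,257) and (285,257). I'll enlarge both views.

```bash
cat > h.py <<'E'
import numpy as np, cv2
from station import *
def ray(n,px,P=None):
    P=P or camera_params(n); f=210/np.tan(np.radians(P['vertical_fov']/2))
    d=np.array([(px[0]-P['cx'])/f,(px[1]-P['cy'])/f]); s=d.copy()
    for _ in range(20): s=d/(1+P['k1']*(s@s))
    V=P['view']; R=V[:3,:3]; c=-R.T@V[:3,3]
    return c,R.T@np.array([s[0],s[1],1])
def at_z(n,px,z,P=None):
    c,d=ray(n,px,P); return c+d*(z-c[2])/d[2]
def proj(n,X,P=None):
    P=P or camera_params(n); f=210/np.tan(np.radians(P['vertical_fov']/2))
    p=P['view']@np.append(X,1); s=p[:2]/p[2]; s=s*(1+P['k1']*(s@s))
    return s*f+[P['cx'],P['cy']]
E
python3 - <<'E'
import cv2,numpy as np
a=cv2.imread("pics/top0.png")[180:275,215:355]; b=cv2.imread("pics/scene0.png")[170:270,215:375]
a=cv2.resize(a,(700,475),interpolation=cv2.INTER_CUBIC); b=cv2.resize(b,(800,500),interpolation=cv2.INTER_CUBIC)
cv2.imwrite("pics/topc.png",a);cv2.imwrite("pics/scenec.png",b)
E
```

```text
(no output)
```

View pics/topc.png

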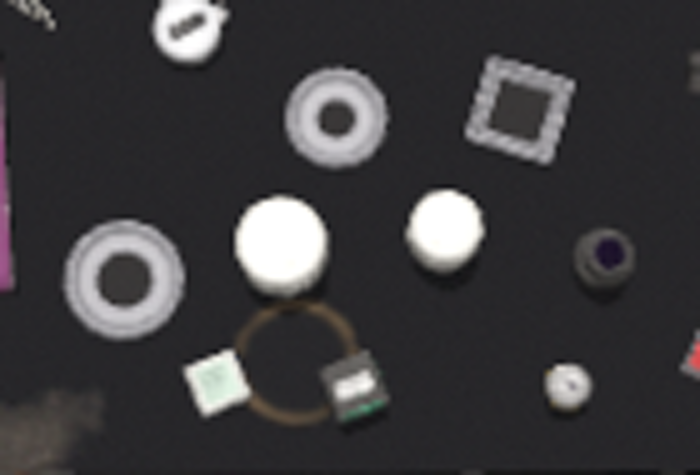

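View pics/scenec.png

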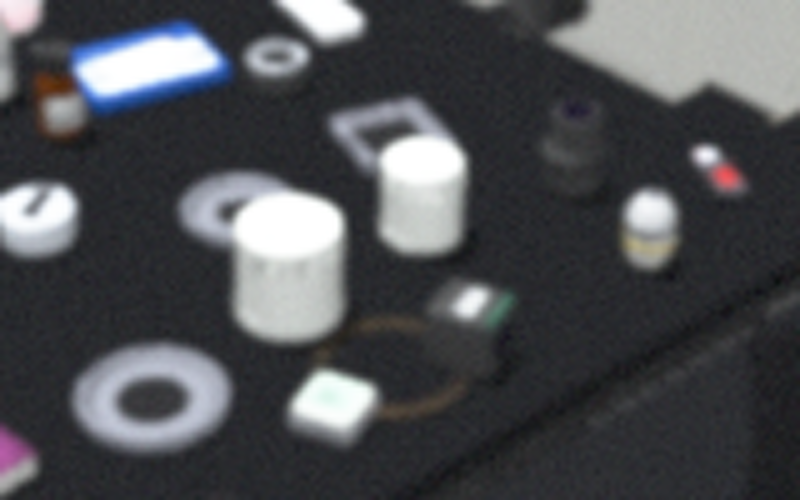

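The enlarged views identify everything. In topc pixels: eyepiece base (124,280), objective base (336,117), tray (520,110), large cover top (282,242), small cover top (445,228), eyepiece top (608,253), objective tip (568,383), cube top (355,383).

```bash
python3 - <<'E'
from h import *
d=dict(ebase=(124,280,.01),obase=(336,117,.01),tray=(520,109,.01),ecov=(282,242,.061),ocov=(445,229,.053),eye=(608,253,.052),obj=(568,384,.04),cube=(355,383,.037))
P=camera_params("top")
for k,(x,y,z) in d.items(): print(k,at_z("top",((x+.5)/5-.5+215,(y+.5)/5-.5+180),z,P).round(4))
def t(x,y,z): return at_z("top",((x+.5)/5-.5+215,(y+.5)/5-.5+180),z,P)
c=[t(*p,.01) for p in((490,57),(573,86),(549,163),(467,133))]
print([np.linalg.norm(c[i]-c[i-1]).round(4) for i in range(4)],sum(c)/4,np.degrees(np.arctan2(*(c[1]-c[0])[1::-1])),np.degrees(np.arctan2(*(c[2]-c[3])[1::-1])))
# wrist cam in tool frame
from scipy.spatial.transform import Rotation as R
s=get_state();T=np.eye(4);T[:3,:3]=R.from_euler('xyz',s['ee_rot']).as_matrix();T[:3,3]=s['eef_pos']
print((np.linalg.inv(T)@np.linalg.inv(camera_params("wrist")['view'])).round(4)); print(T.round(3))
E
```

```text
ebase [0.5054 0.4717 0.01  ]
obase [0.6219 0.3212 0.01  ]
tray [0.6271 0.1893 0.01  ]
ecov [0.5253 0.3583 0.061 ]
ocov [0.5347 0.2465 0.053 ]
eye [0.5176 0.1344 0.052 ]
obj [0.4286 0.1627 0.04  ]
cube [0.4304 0.309  0.037 ]
[np.float64(0.0583), np.float64(0.0632), np.float64(0.0591), np.float64(0.0623)] [0.62668444 0.18943026 0.01      ] -109.99230595981217 -110.75007517730039
[[ 1.200e-03 -9.540e-01 -2.999e-01  8.270e-02]
 [ 1.000e+00  1.200e-03  2.000e-04 -1.000e-04]
 [ 2.000e-04 -2.999e-01  9.540e-01 -1.585e-01]
 [ 0.000e+00  0.000e+00  0.000e+00  1.000e+00]]
[[-0.935 -0.356 -0.001  0.24 ]
 [-0.356  0.935  0.001 -0.63 ]
 [ 0.     0.001 -1.     0.226]
 [ 0.     0.     0.     1.   ]]
```

```bash
python3 -m creep '[[[8.7,0,0,-6,0,0,0],[8.7,0,0,-12,0,0,0],[8.7,0,0,-18,0,0,0],[8.7,0,0,-22,0,0,0],[8.7,0,0,-22,0,0,0]]]' 20
```

```text
t: 0.78
eef_pos: [0.2402, -0.6316, 0.4506]
ee_rot: [-3.135, 0.001, -2.778]
force: [0.9, 0.1, -0.3]
width: 0.0868
gripper_force: 0.0
```

```bash
python3 -m creep '[[[8.7,-5,4.3,0,0,0,0],[8.7,-10,8.6,0,0,0,0],[8.7,-15,12.9,0,0,0,0],[8.7,-20,17.2,0,0,0,0],[8.7,-25,21.5,0,0,0,0],[8.7,-30,25.8,0,0,0,0],[8.7,-35,30.1,0,0,0,0],[8.7,-40,34.4,0,0,0,0],[8.7,-42,38.5,0,0,0,0],[8.7,-43.5,44,0,0,0,0],[8.7,-45,50,0,0,0,0],[8.7,-46.5,56,0,0,-0.1,0],[8.7,-48,62,0,0,0,-0.15],[8.7,-49.5,68,0,0,0,-0.3],[8.7,-50.5,74,0,0,0,-0.45],[8.7,-50.7,77,0,0,0,-0.6],[8.7,-50.7,77,0,0,0,-0.78],[8.7,-50.7,77,6,0,0,-0.78],[8.7,-50.7,77,12,0,0,-0.78],[8.7,-50.7,77,12,0,0,-0.78]]]'; python3 - <<'E'
from h import *
cv2.imwrite("pics/w1.png",grab_frame("wrist")); import pickle; pickle.dump(camera_params("wrist"),open("w1.pkl","wb"))
print(get_state()['q'].round(3))
E
```

```text
t: 3.28
eef_pos: [0.4376, 0.267, 0.3218]
ee_rot: [3.138, -0.01, -1.998]
force: [1.3, -0.3, 0.9]
width: 0.0869
gripper_force: 0.0
[ 9.300e-01  4.300e-02 -1.660e-01  1.000e-03 -1.366e+00 -1.357e+00]
```

View pics/w1.png

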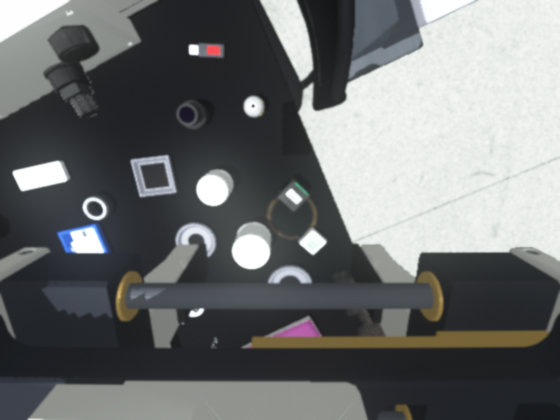

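```bash
python3 - <<'E'
import cv2,numpy as np
a=cv2.imread("pics/w1.png")[88:262,122:342].astype(float)
a=np.clip(255*(a/255)**.6,0,255).astype('uint8')
M=np.float32([[3.4,0,0],[0,3.4,0]])
cv2.imwrite("pics/w1c.png",cv2.warpAffine(a,M,(748,592),flags=cv2.INTER_CUBIC))
E
```

```text
(no output)
```

View pics/w1c.png

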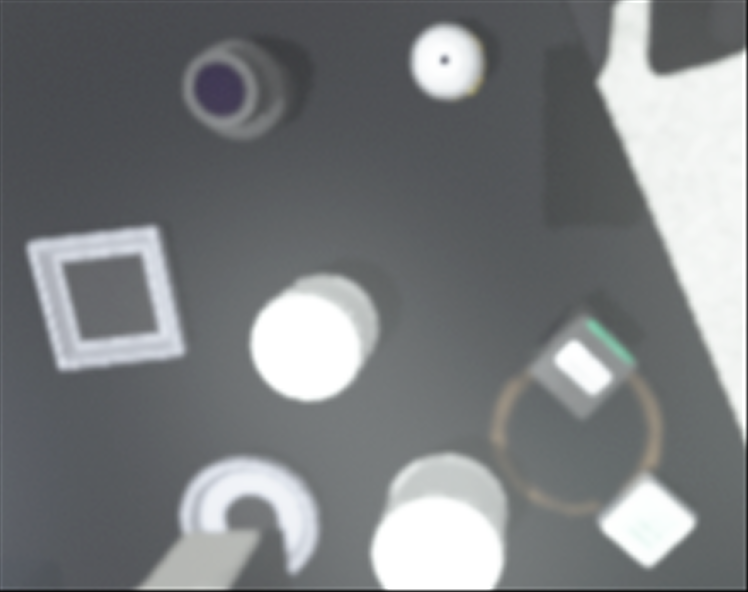

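```bash
python3 - <<'E'
from h import *; import pickle
P=pickle.load(open("w1.pkl","rb"))
t=lambda x,y,z: at_z("w",(x/3.4+122,y/3.4+88),z,P)
for k,p in dict(eye=(220,90,.052),obj=(445,60,.045),ocov=(306,345,.053),obase=(250,527,.01),ecov=(438,562,.061)).items(): print(k,t(*p).round(4))
for z,C in((.01,((27,242),(157,227),(186,354),(60,370))),(.037,((584,316),(636,362),(582,418),(530,368)))):
    c=[t(*p,z)[:2] for p in C]
    e=[c[(i+1)%4]-c[i] for i in range(4)]
    print(np.mean(c,0).round(4),[np.linalg.norm(v).round(4) for v in e],[np.degrees(np.arctan2(v[1],v[0])).round(1) for v in e])
E
```

```text
eye [0.5228 0.1351 0.052 ]
obj [0.4321 0.163  0.045 ]
ocov [0.5418 0.2469 0.053 ]
obase [0.6289 0.3266 0.01  ]
ecov [0.5325 0.365  0.061 ]
[0.6331 0.1917] [np.float64(0.064), np.float64(0.0631), np.float64(0.0646), np.float64(0.0642)] [np.float64(161.9), np.float64(72.4), np.float64(-17.1), np.float64(-108.2)]
[0.433  0.3118] [np.float64(0.0331), np.float64(0.0373), np.float64(0.035), np.float64(0.0353)] [np.float64(114.0), np.float64(23.5), np.float64(-69.3), np.float64(-159.5)]
```

```bash
cat >> h.py <<'E'
from scipy.spatial.transform import Rotation as Ro
def go(x,y,z,s=None,yaw=None):
    "print shift (cm, tool axes) and turn to a TCP goal, tool vertical"
    s=s or get_state(); R=Ro.from_euler('xyz',s['ee_rot'])
    d=R.inv().apply(np.array([x,y,z])-s['eef_pos'])*100
    yaw=s['ee_rot'][2] if yaw is None else yaw
    w=(R.inv()*Ro.from_euler('xyz',[np.pi,0,yaw])).as_rotvec()
    print('t',round(s['t'],2),'at',s['eef_pos'].round(4),s['ee_rot'].round(4),'shift',d.round(2),'turn',w.round(3))
def look(name):
    P=camera_params("wrist"); im=grab_frame("wrist"); cv2.imwrite(f"pics/{name}.png",im)
    import pickle; pickle.dump(P,open(name+".pkl","wb")); return im,P
E
python3 - <<'E'
from h import *
go(.431,.163,.15);im,P=look("w2");go(.431,.163,.15)
a=cv2.imread("pics/w1.png");print(cv2.absdiff(a,im).mean(), cv2.phaseCorrelate(cv2.cvtColor(a,6).astype(float)[80:250],cv2.cvtColor(im,6).astype(float)[80:250]))
import pickle;print((P['view']-pickle.load(open("w1.pkl","rb"))['view']).round(4)[:3])
E
```

```text
t 3.33 at [0.4396 0.2684 0.3259] [ 3.1413 -0.0039 -1.9977] shift [ 9.88 -3.58 17.63] turn [ 0.    -0.004 -0.   ]
t 3.38 at [0.4407 0.2694 0.3282] [-3.1402e+00  3.0000e-04 -1.9975e+00] shift [10.09 -3.49 17.83] turn [-0.001  0.    -0.   ]
5.257168367346939 ((0.5480334734887151, -1.347524932702882), 0.3458770577966503)
[[0. 0. 0. 0.]
 [0. 0. 0. 0.]
 [0. 0. 0. 0.]]
```

```bash
python3 - <<'E'
from h import *; import pickle
P=pickle.load(open("w2.pkl","rb"))
t=lambda x,y,z: at_z("w",(x/3.4+122+.55,y/3.4+88-1.35),z,P)
for k,p in dict(eye=(220,90,.052),obj=(445,60,.045),ocov=(306,345,.053),obase=(250,527,.01),ecov=(438,562,.061),tray=(107.5,298,.01),cube=(583,366,.037)).items(): print(k,t(*p).round(4))
E
```

```text
eye [0.5212 0.1338 0.052 ]
obj [0.4306 0.1616 0.045 ]
ocov [0.54   0.2453 0.053 ]
obase [0.6267 0.3247 0.01  ]
ecov [0.5306 0.3632 0.061 ]
tray [0.6307 0.1895 0.01  ]
cube [0.4312 0.31   0.037 ]
```

```bash
python3 -m creep '[[[8.7,2.5,-1,4.5,0,0,0],[8.7,5,-2,9,0,0,0],[8.7,7.5,-3,13.5,0,0,0],[5.5,10.1,-3.5,17.8,0,0,0],[5.5,10.1,-3.5,17.8,0,0,0],[5.5,10.1,-3.5,17.8,0,0,0],[5.5,10.1,-3.5,17.8,0,0,0]]]'; python3 - <<'E'
from h import *
go(.4306,.1616,.15);im,P=look("w3");go(.4306,.1616,.15)
E
```

```text
t: 4.25
eef_pos: [0.4317, 0.1646, 0.1508]
ee_rot: [-3.14, 0.004, -1.997]
force: [0.9, -0.3, 0.1]
width: 0.0562
gripper_force: 0.0
t 4.25 at [0.4317 0.1646 0.1508] [-3.1397  0.0038 -1.997 ] shift [ 0.32 -0.02  0.08] turn [-0.002  0.004 -0.   ]
t 4.3 at [0.4313 0.1643 0.1503] [-3.1401e+00  3.0000e-03 -1.9970e+00] shift [ 0.28 -0.05  0.03] turn [-0.002  0.003 -0.   ]
```

View pics/w3.png

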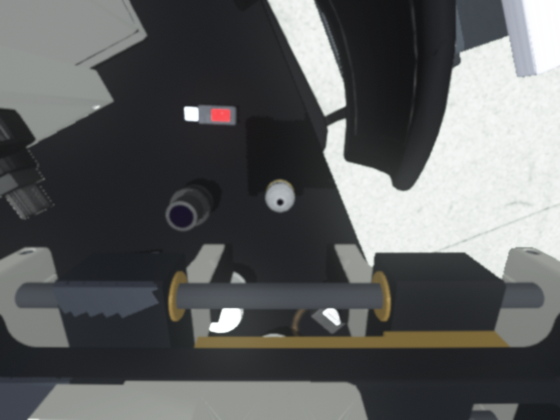

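Wrist view: objective tip dot at (281,202), eyepiece top centre at (181,216).

```bash
python3 - <<'E'
from h import *; import pickle
P=pickle.load(open("w3.pkl","rb"))
o=at_z("w",(281,202),.045,P);e=at_z("w",(181,216),.052,P);print(o,e)
print(proj("w",[o[0],o[1],.006],P),proj("w",get_state()['eef_pos'],P))
go(o[0],o[1],.008); go(.4295,.162,.008)
E
```

```text
[0.4275375  0.16122654 0.045     ] [0.5182328  0.13304958 0.052     ]
[280.83650815 191.72718949] [278.17845186 258.03549604]
t 4.3 at [0.4313 0.1643 0.1503] [-3.1401e+00  3.0000e-03 -1.9970e+00] shift [ 0.48  0.24 14.23] turn [-0.002  0.003 -0.   ]
t 4.3 at [0.4313 0.1643 0.1503] [-3.1401e+00  3.0000e-03 -1.9970e+00] shift [ 0.33  0.09 14.23] turn [-0.002  0.003 -0.   ]
```

```bash
python3 -m creep '[[[5.5,0.45,0.2,5,0,0,0],[5.5,0.45,0.2,10,0,0,0],[5.5,0.45,0.2,13,0,0,0],[5.5,0.45,0.2,14.2,0,0,0],[5.5,0.45,0.2,14.2,0,0,0],[1.5,0.45,0.2,14.2,0,0,0],[1.5,0.45,0.2,14.2,0,0,0],[1.5,0.45,0.2,14.2,0,0,0],[1.5,0.45,0.2,14.2,0,0,0],[1.5,0.45,0.2,14.2,0,0,0]]]' 20;python3 - <<'E'
from h import *
go(.6219,.3212,.013)
E
```

```text
t: 5.55
eef_pos: [0.4268, 0.1599, 0.0071]
ee_rot: [-3.141, 0.001, -1.997]
force: [-0.6, -1.2, 7.3]
width: 0.0279
gripper_force: 20.0
t 5.55 at [0.4268 0.1599 0.0071] [-3.1410e+00  1.0000e-03 -1.9975e+00] shift [-22.76 -11.08  -0.56] turn [-0.001  0.001 -0.   ]
```

```bash
python3 -m creep '[[[1.5,0,0,-4,0,0,0],[1.5,0,0,-9,0,0,0],[1.5,-2,-1,-12,0,0,0],[1.5,-7,-3.4,-12,0,0,0],[1.5,-12,-5.8,-12,0,0,0],[1.5,-17,-8.3,-12,0,0,0],[1.5,-21,-10.2,-12,0,0,0],[1.5,-22.8,-11.1,-11,0,0,0],[1.5,-22.8,-11.1,-10,0,0,0],[1.5,-22.8,-11.1,-10,0,0,0],[1.5,-22.8,-11.1,-10,0,0,0],[1.5,-22.8,-11.1,-10,0,0,0]]]';python3 - <<'E'
from h import *
go(.6219,.3212,.013);look("w4")
E
```

```text
t: 7.05
eef_pos: [0.6217, 0.321, 0.1075]
ee_rot: [-3.141, 0.001, -1.998]
force: [0.1, -0.2, -0.9]
width: 0.028
gripper_force: 20.0
t 7.05 at [0.6217 0.321  0.1075] [-3.1411e+00  1.0000e-03 -1.9977e+00] shift [-0.02 -0.    9.45] turn [-0.     0.001 -0.   ]
```

View pics/w4.png

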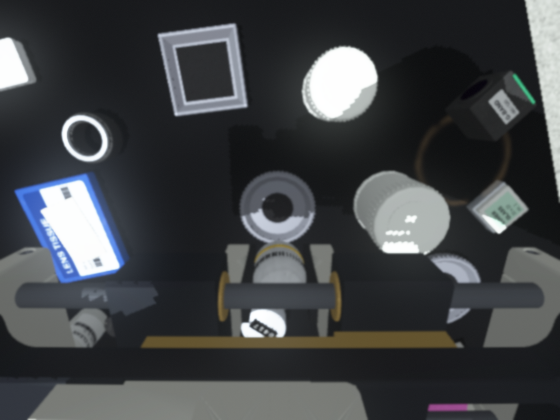

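Base rim centre at (278,207.5). Tray corners (158,34), (236,24), (247,107), (176,116). Small cover top around (346,83).

```bash
python3 - <<'E'
from h import *; import pickle
P=pickle.load(open("w4.pkl","rb"))
b=at_z("w",(278,207.5),.01,P);print(b)
c=[at_z("w",p,.01,P) for p in((158,34),(236,24),(247,107),(176,116))];print(np.mean(c,0))
go(b[0],b[1],.0115)
E
```

```text
[0.62106845 0.3189277  0.01      ]
[0.62772688 0.18934428 0.01      ]
t 7.1 at [0.6218 0.3211 0.1076] [-3.1411e+00  1.2000e-03 -1.9978e+00] shift [ 0.24 -0.02  9.61] turn [-0.001  0.001 -0.   ]
```

```bash
python3 -m creep '[[[1.5,0.3,0,4,0,0,0],[1.5,0.3,0,7.5,0,0,0],[1.5,0.3,0,8.8,0,0,0],[1.5,0.3,0,9.3,0,0,0],[1.5,0.3,0,9.5,0,0,0],[1.5,0.3,0,9.5,0,0,0]]]';python3 -m creep '[[[1.5,0,0,0.06,0,0,0],[1.5,0,0,0.1,0,0,0],[1.5,0,0,0.1,0,0,0]]]'
```

```text
t: 7.85
eef_pos: [0.6211, 0.3189, 0.0128]
ee_rot: [-3.141, 0.002, -1.998]
force: [-0.6, 0.3, -0.5]
width: 0.0277
gripper_force: 20.0
t: 8.22
eef_pos: [0.6209, 0.3186, 0.0113]
ee_rot: [-3.141, 0.001, -1.998]
force: [-0.9, -0.5, 3.8]
width: 0.0278
gripper_force: 20.0
```

```bash
python3 -m creep '[[[4.2,0,0,0,0,0,0],[4.2,0,0,0,0,0,0],[4.2,0,0,0,0,0,0],[4.2,0,0,-3,0,0,0],[4.2,0,0,-8,0,0,0],[6,0,0,-12,0,0,0],[6.2,5,0.4,-13,0,0,0],[6.2,10,0.8,-13,0,0,0],[6.2,15,1.2,-13,0,0,0],[6.2,19,1.5,-13,0,0,0],[6.2,21.1,1.7,-13,0,0,0],[6.2,21.1,1.7,-13,0,0,0],[6.2,21.1,1.7,-13,0,0,0],[6.2,21.1,1.7,-13,0,0,0]]]';python3 - <<'E'
from h import *
im,P=look("w5"); p=proj("w",[.518,.1337,.052],P).round().astype(int); print(p)
a=im[150:250,200:360].astype(float); a=255*(a/255)**.6
c2=cv2.resize(a.astype('uint8'),(640,400),interpolation=cv2.INTER_CUBIC)
cv2.imwrite("pics/w5c.png",np.vstack([c2]))
top=grab_frame("top")[185:265,220:320]
t2=cv2.resize(top,(640,512),interpolation=cv2.INTER_CUBIC); cv2.imwrite("pics/top5.png",t2)
E
```

```text
t: 9.98
eef_pos: [0.5182, 0.1341, 0.1403]
ee_rot: [-3.142, -0.0, -1.997]
force: [-0.8, -0.0, -0.1]
width: 0.0617
gripper_force: 0.0
[278 212]
```

View pics/w5c.png

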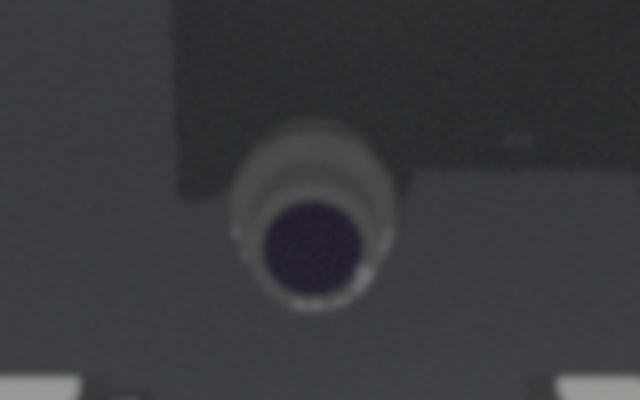

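The eyepiece top is at crop (313,249), i.e. pixel (278,212), exactly as predicted. Descend and grip.

```bash
python3 -m creep '[[[6.2,0,0,5,0,0,0],[6.2,0,0,9.5,0,0,0],[6.2,0,0,12,0,0,0],[6.2,0,0,13.3,0,0,0],[6.2,0,0,13.3,0,0,0],[3,0,0,13.3,0,0,0],[3,0,0,13.3,0,0,0],[3,0,0,13.3,0,0,0],[3,0,0,13.3,0,0,0],[3,0,0,13.3,0,0,0]]]' 20;python3 - <<'E'
from h import *
go(.5054,.4717,.11)
E
```

```text
t: 11.32
eef_pos: [0.5184, 0.1336, 0.0085]
ee_rot: [-3.141, 0.001, -1.997]
force: [-0.3, -0.8, 6.4]
width: 0.0389
gripper_force: 20.0
t 11.32 at [0.5184 0.1336 0.0085] [-3.1405e+00  1.2000e-03 -1.9975e+00] shift [-30.25  15.16 -10.13] turn [-0.001  0.001 -0.   ]
```

View pics/top5.png

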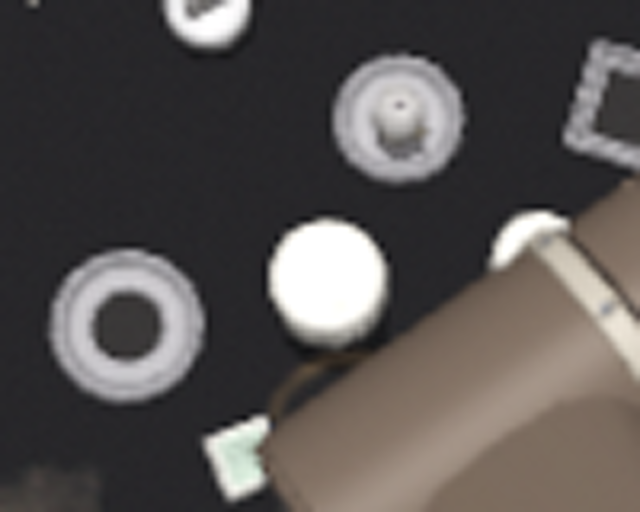

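```bash
python3 -m creep '[[[3,0,0,-4,0,0,0],[3,0,0,-9,0,0,0],[3,-2,1,-12.5,0,0,0],[3,-7,3.5,-12.5,0,0,0],[3,-12,6,-12.5,0,0,0],[3,-17,8.5,-12.5,0,0,0],[3,-22,11,-12.5,0,0,0],[3,-27,13.5,-12.5,0,0,0],[3,-29.5,14.8,-12,0,0,0],[3,-30.2,15.2,-11,0,0,0],[3,-30.2,15.2,-10.1,0,0,0],[3,-30.2,15.2,-10.1,0,0,0],[3,-30.2,15.2,-10.1,0,0,0],[3,-30.2,15.2,-10.1,0,0,0]]]';python3 - <<'E'
from h import *
go(.5054,.4717,.0125);im,P=look("w6")
print(proj("w",[.5054,.4717,.01],P),proj("w",[.6215,.32,.01],P),proj("w",[.5265,.359,.061],P),proj("w",[.535,.2465,.053],P))
cv2.imwrite("pics/w6c.png",cv2.resize(im[20:300,120:420],(750,700))[:600])
E
```

```text
t: 13.08
eef_pos: [0.5048, 0.4708, 0.1093]
ee_rot: [-3.141, 0.001, -1.998]
force: [-0.3, -0.3, -1.7]
width: 0.0394
gripper_force: 20.0
t 13.07 at [0.5048 0.4708 0.1093] [-3.1414e+00  1.0000e-03 -1.9984e+00] shift [-0.1  -0.01  9.68] turn [-0.     0.001 -0.   ]
[278.11874751 210.22683371] [ 79.47804914 109.21738537] [179.88502701 100.91648806] [ 78.68066436 -71.4805314 ]
```

View pics/w6c.png

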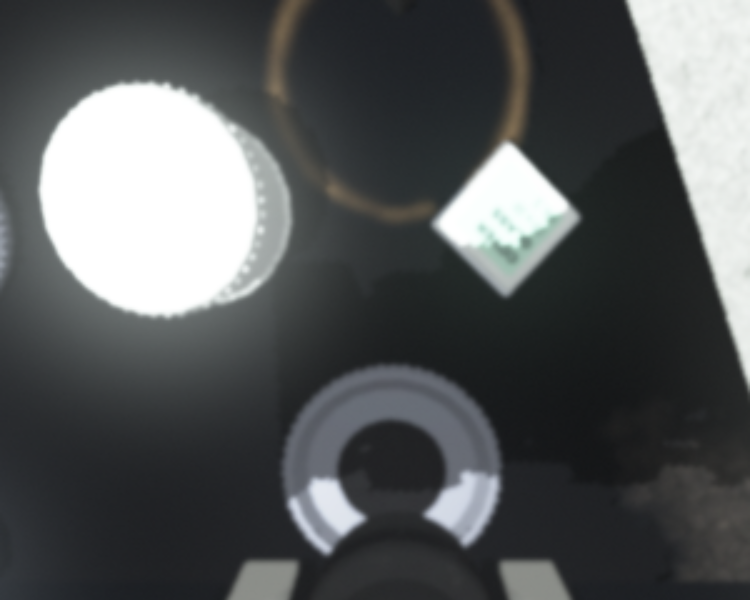

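Base centre at px (276.8,208.6), within about 2 px of prediction; the large cover matches too.

```bash
python3 -m creep '[[[3,0,-0.1,4,0,0,0],[3,0,-0.1,7.5,0,0,0],[3,0,-0.1,8.8,0,0,0],[3,0,-0.1,9.3,0,0,0],[3,0,-0.1,9.5,0,0,0],[3,0,-0.1,9.5,0,0,0]]]';python3 -m creep '[[[3,0,0,0.08,0,0,0],[3,0,0,0.14,0,0,0],[3,0,0,0.14,0,0,0]]]'
```

```text
t: 13.88
eef_pos: [0.5057, 0.4714, 0.0147]
ee_rot: [-3.141, 0.002, -1.998]
force: [0.2, -0.5, -1.6]
width: 0.039
gripper_force: 20.0
t: 14.25
eef_pos: [0.5055, 0.4709, 0.0126]
ee_rot: [-3.141, 0.001, -1.998]
force: [-1.2, -0.3, 1.5]
width: 0.0393
gripper_force: 20.0
```

```bash
python3 -m creep '[[[5.5,0,0,0,0,0,0],[5.5,0,0,0,0,0,0],[5.5,0,0,0,0,0,0],[5.5,0,0,-3,0,0,0],[5.5,0,0,-8,0,0,0],[7.6,0,0,-12,0,0,0],[7.6,4.5,-3,-12,0,0,0],[7.6,9.4,-6.5,-12,0,0,0],[7.6,9.4,-6.5,-12,0,0,0],[7.6,9.4,-6.5,-12,0,0,0],[7.6,9.4,-6.5,-12,0,0,0]]]';python3 - <<'E'
from h import *; import pickle
print(at_z("w",(179.6,99.8),.061,pickle.load(open("w6.pkl","rb"))))
im,P=look("w7")
m=(im.min(2)>180).astype('uint8');n,l,st,c=cv2.connectedComponentsWithStats(m)
for i in range(1,n):
    if st[i,4]>1500: print(st[i],c[i],at_z("w",c[i],.061,P))
print(proj("w",[.5258,.3588,.061],P)); go(.5258,.3588,.025)
cv2.imwrite("pics/top7.png",cv2.resize(grab_frame("top")[185:265,220:320],(640,512),interpolation=cv2.INTER_CUBIC))
E
```

```text
t: 15.62
eef_pos: [0.5255, 0.3592, 0.132]
ee_rot: [-3.142, 0.0, -1.997]
force: [-0.5, -0.9, -0.3]
width: 0.0761
gripper_force: 0.0
[0.52631767 0.35830625 0.061     ]
[  389     0   171   261 34935] [488.92111063 116.79330185] [0.34498535 0.34982959 0.061     ]
[ 172   62   64   66 3324] [203.4410349   94.77015644] [0.53542971 0.24684594 0.061     ]
[ 143  174   66   64 2080] [175.28365385 205.77163462] [0.5984032  0.31295005 0.061     ]
[ 243  186   67   65 3501] [276.11196801 218.03684662] [0.5265417  0.35732326 0.061     ]
[277.6410202  219.20104758]
t 15.68 at [0.5254 0.3592 0.1319] [-3.1416e+00 -1.0000e-04 -1.9968e+00] shift [ 0.02 -0.05 10.69] turn [-0. -0.  0.]
```

View pics/w7.png

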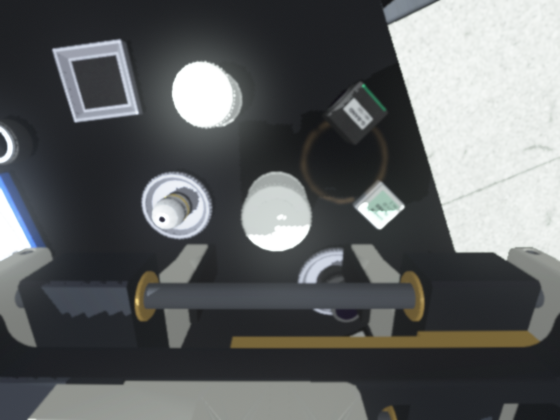

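Large cover confirmed at (.5264,.3578); the objective stands in its base at (175,205).

```bash
python3 -m creep '[[[7.6,0.1,-0.12,5,0,0,0],[7.6,0.1,-0.12,9,0,0,0],[7.6,0.1,-0.12,10.7,0,0,0],[7.6,0.1,-0.12,10.7,0,0,0],[5,0.1,-0.12,10.7,0,0,0],[5,0.1,-0.12,10.7,0,0,0],[5,0.1,-0.12,10.7,0,0,0],[5,0.1,-0.12,10.7,0,0,0]]]' 15;python3 - <<'E'
from h import *
go(.5054,.4717,.12)
E
```

```text
t: 16.73
eef_pos: [0.527, 0.3577, 0.0268]
ee_rot: [-3.141, 0.003, -1.997]
force: [-1.7, 0.7, 6.4]
width: 0.0599
gripper_force: 15.0
t 16.73 at [0.527  0.3577 0.0268] [-3.1407e+00  2.5000e-03 -1.9974e+00] shift [-9.51  6.67 -9.3 ] turn [-0.001  0.003 -0.   ]
```

View pics/top7.png

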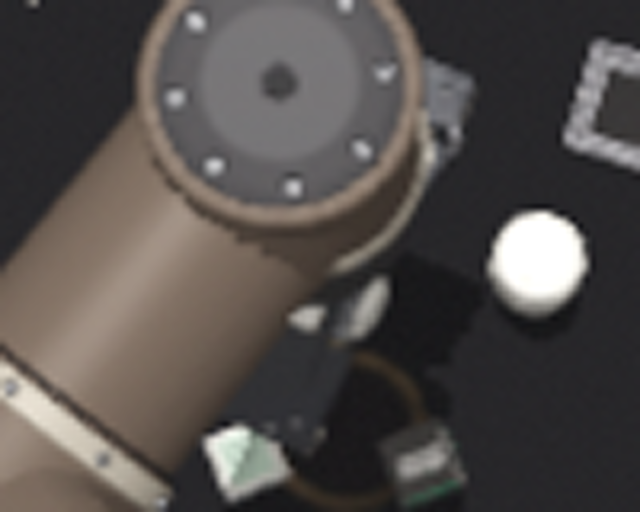

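```bash
python3 -m creep '[[[5,0,0,-4,0,0,0],[5,0,0,-9,0,0,0],[5,-3,2.1,-9.5,0,0,0],[5,-7,4.9,-9.5,0,0,0],[5,-9.4,6.6,-9.5,0,0,0],[5,-9.4,6.6,-9.5,0,0,0],[5,-9.4,6.6,-9.5,0,0,0],[5,-9.4,6.6,-9.5,0,0,0]]]';python3 - <<'E'
from h import *
go(.5056,.4707,.031); im,P=look("w8"); cv2.imwrite("pics/w8c.png",cv2.resize(im[100:300,160:400],(720,600)))
E
```

```text
t: 17.73
eef_pos: [0.5053, 0.4688, 0.1201]
ee_rot: [3.142, -0.0, -1.999]
force: [0.2, 0.0, 0.2]
width: 0.0601
gripper_force: 15.0
t 17.73 at [0.5053 0.4688 0.1201] [ 3.1415e+00 -4.0000e-04 -1.9986e+00] shift [-0.19  0.05  8.91] turn [ 0. -0. -0.]
```

View pics/w8c.png

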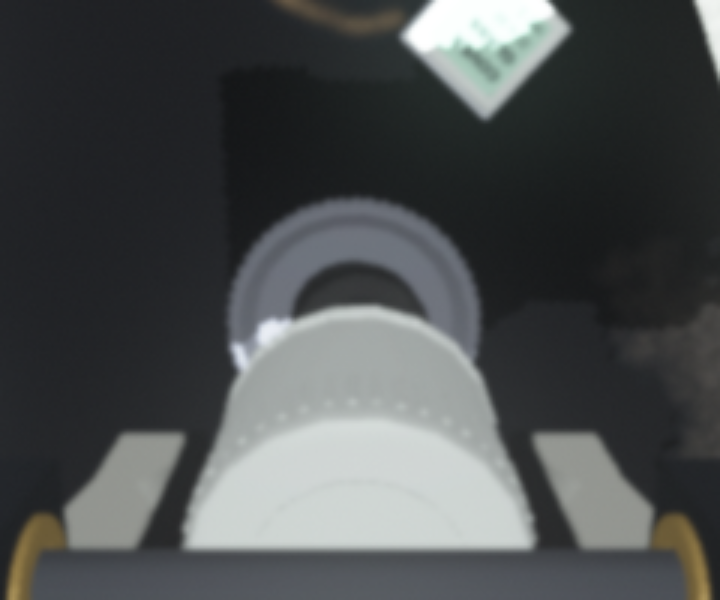

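Base rim: columns 230–481 and top edge row 197 in the crop. Fit the centre from those.

```bash
python3 - <<'E'
from h import *; import pickle
from scipy.optimize import least_squares
P=pickle.load(open("w8.pkl","rb"))
a=np.linspace(0,2*np.pi,180)
def f(c):
    q=np.array([proj("w",[c[0]+.041*np.cos(t),c[1]+.041*np.sin(t),.01],P) for t in a])
    return [q[:,0].min()-(160+230/3),q[:,0].max()-(160+481/3),q[:,1].min()-(100+197/3)]
r=least_squares(f,[.505,.471]);print(r.x,r.fun)
go(*r.x,.031)
E
```

```text
[0.50581704 0.47057024] [-0.31853379  0.3181694   0.02667928]
t 17.77 at [0.5054 0.4688 0.1202] [ 3.1416e+00 -2.0000e-04 -1.9987e+00] shift [-0.18  0.03  8.92] turn [ 0. -0. -0.]
```

```bash
python3 -m creep '[[[5,-0.18,0.03,2,0,0,0],[5,-0.18,0.03,4.5,0,0,0],[5,-0.18,0.03,7,0,0,0],[5,-0.18,0.03,8.5,0,0,0],[5,-0.18,0.03,8.8,0,0,0],[5,-0.18,0.03,8.8,0,0,0]]]';python3 -m creep '[[[5,0,0,0.1,0,0,0],[5,0,0,0.2,0,0,0],[5,0,0,0.2,0,0,0]]]'
```

```text
t: 18.52
eef_pos: [0.5058, 0.4717, 0.0324]
ee_rot: [-3.141, 0.0, -1.998]
force: [0.0, -0.4, 0.2]
width: 0.0603
gripper_force: 15.0
t: 18.9
eef_pos: [0.5058, 0.4719, 0.0308]
ee_rot: [-3.141, 0.001, -1.998]
force: [-0.8, -0.2, 1.9]
width: 0.0598
gripper_force: 15.0
```

```bash
python3 -m creep '[[[7.6,0,0,0,0,0,0],[7.6,0,0,0,0,0,0],[7.6,0,0,0,0,0,0],[7.6,0,0,-4,0,0,0],[7.6,0,0,-9,0,0,0],[6.5,4.5,-2.8,-10,0,0,0],[6.5,9,-5.6,-10,0,0,0],[6.5,13.5,-8.4,-10,0,0,0],[6.5,17.5,-11,-10,0,0,0],[6.5,19.3,-12.2,-10,0,0,0],[6.5,19.3,-12.2,-10,0,0,0],[6.5,19.3,-12.2,-10,0,0,0],[6.5,19.3,-12.2,-10,0,0,0]]]';python3 - <<'E'
from h import *
im,P=look("w9")
m=(im.min(2)>150).astype('uint8');n,l,st,c=cv2.connectedComponentsWithStats(m)
for i in range(1,n):
    if st[i,4]>1200: print(st[i],c[i],at_z("w",c[i],.053,P))
go(.5365,.2458,.02)
E
```

```text
t: 20.52
eef_pos: [0.5366, 0.2464, 0.13]
ee_rot: [-3.142, -0.0, -1.997]
force: [0.6, -0.9, 0.4]
width: 0.0652
gripper_force: 0.0
[  421     0   139   271 23971] [504.78202828 147.49422219] [0.34560897 0.26759771 0.053     ]
[ 133  154   74   67 1868] [172.125803   186.80139186] [0.60626007 0.18549769 0.053     ]
[ 250  178   53   63 2697] [276.16759362 209.84612532] [0.53544275 0.23971386 0.053     ]
[  28  392  168   28 2514] [136.45863166 409.07756563] [0.77167907 0.38634877 0.053     ]
t 20.57 at [0.5366 0.2463 0.13  ] [ 3.1415e+00 -1.0000e-04 -1.9966e+00] shift [ 0.05 -0.02 11.  ] turn [ 0. -0. -0.]
```

View pics/w9.png

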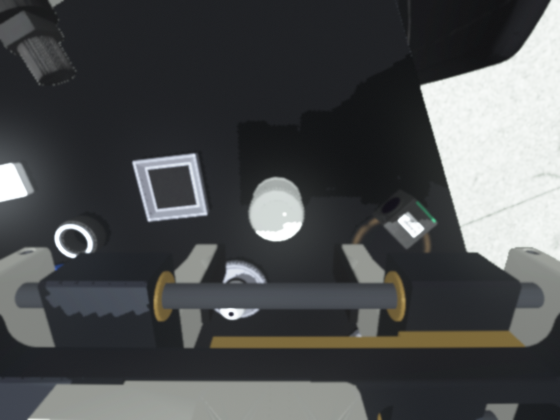

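Small cover's top spans columns 250–304 and bottom row 241; tray corners at (133,161), (198,153), (207,215), (149,222). That used up the picture allowance (15 viewed, one over the 14 allowed), so from here I work from numbers only.

```bash
python3 - <<'E'
from h import *; import pickle
from scipy.optimize import least_squares
P=pickle.load(open("w9.pkl","rb"))
a=np.linspace(0,2*np.pi,180)
def f(c):
    q=np.array([proj("w",[c[0]+.024*np.cos(t),c[1]+.024*np.sin(t),.053],P) for t in a])
    return [q[:,0].min()-250,q[:,0].max()-303.5,q[:,1].max()-241]
r=least_squares(f,[.5365,.2458]);print(r.x,r.fun)
go(*r.x,.02)
c=[at_z("w",p,.01,P)[:2] for p in((133,161),(198,153),(207,215),(149,222))]
e=[c[(i+1)%4]-c[i] for i in range(4)]
print(np.mean(c,0).round(4),[np.linalg.norm(v).round(4) for v in e],[np.degrees(np.arctan2(v[1],v[0])).round(1) for v in e])
E
```

```text
[0.53707988 0.24451864] [-1.15149965  1.15181548  0.07474865]
t 20.57 at [0.5366 0.2463 0.13  ] [ 3.1415e+00 -1.0000e-04 -1.9966e+00] shift [ 0.14 -0.12 11.  ] turn [ 0. -0. -0.]
[0.6266 0.1896] [np.float64(0.0638), np.float64(0.0626), np.float64(0.0607), np.float64(0.0629)] [np.float64(162.4), np.float64(69.3), np.float64(-17.1), np.float64(-107.9)]
```

```bash
python3 -m creep '[[[6.5,0.1,-0.07,5,0,0,0],[6.5,0.1,-0.07,9,0,0,0],[6.5,0.1,-0.07,10.9,0,0,0],[6.5,0.1,-0.07,10.9,0,0,0],[4,0.1,-0.07,10.9,0,0,0],[4,0.1,-0.07,10.9,0,0,0],[4,0.1,-0.07,10.9,0,0,0],[4,0.1,-0.07,10.9,0,0,0]]]' 15;python3 - <<'E'
from h import *
go(.6212,.3195,.11)
E
```

```text
t: 21.58
eef_pos: [0.5375, 0.2448, 0.0223]
ee_rot: [-3.141, 0.002, -1.998]
force: [-1.3, 1.2, 5.9]
width: 0.0482
gripper_force: 15.0
t 21.57 at [0.5375 0.2448 0.0223] [-3.1407e+00  2.0000e-03 -1.9975e+00] shift [-10.28  -4.53  -8.74] turn [-0.001  0.002 -0.   ]
```

```bash
python3 -m creep '[[[4,0,0,-4,0,0,0],[4,0,0,-9,0,0,0],[4,-3,-1.3,-9,0,0,0],[4,-7,-3.1,-9,0,0,0],[4,-10.2,-4.5,-9,0,0,0],[4,-10.2,-4.5,-9,0,0,0],[4,-10.2,-4.5,-9,0,0,0],[4,-10.2,-4.5,-9,0,0,0]]]';python3 - <<'E'
from h import *
from scipy.optimize import least_squares
im,P=look("w10"); go(.6212,.3195,.026)
g=cv2.cvtColor(im,6); b=proj("w",[.6212,.3195,.01],P);print(b)
r0=int(b[1])-60
for r in range(r0,r0+75,5): print(r,[int(g[r,c:c+6].mean()) for c in range(int(b[0])-54,int(b[0])+54,6)])
E
```

```text
t: 22.58
eef_pos: [0.6194, 0.3177, 0.1114]
ee_rot: [3.141, -0.0, -1.998]
force: [-0.1, 0.6, 0.6]
width: 0.0481
gripper_force: 15.0
t 22.62 at [0.6196 0.3178 0.1115] [ 3.1415  0.     -1.998 ] shift [-0.22 -0.08  8.55] turn [0. 0. 0.]
[277.33127046 211.01181903]
151 [38, 32, 27, 27, 27, 26, 26, 26, 26, 25, 25, 24, 24, 24, 23, 23, 23, 22]
156 [37, 31, 26, 26, 26, 27, 26, 26, 26, 26, 25, 25, 25, 25, 24, 23, 23, 22]
161 [37, 31, 26, 27, 27, 27, 27, 27, 27, 27, 26, 26, 25, 25, 24, 24, 24, 23]
166 [37, 31, 27, 27, 27, 27, 27, 27, 28, 27, 27, 27, 27, 26, 25, 24, 24, 24]
171 [37, 31, 26, 27, 28, 28, 28, 28, 29, 29, 28, 28, 28, 27, 26, 26, 25, 24]
176 [37, 32, 27, 28, 28, 29, 44, 87, 103, 103, 84, 40, 29, 28, 27, 26, 26, 25]
181 [38, 33, 28, 28, 31, 81, 115, 108, 101, 101, 111, 115, 73, 30, 29, 28, 27, 25]
186 [38, 34, 28, 30, 81, 112, 100, 115, 120, 119, 114, 100, 113, 73, 30, 29, 28, 27]
191 [39, 35, 30, 56, 111, 103, 118, 120, 121, 121, 121, 119, 104, 111, 46, 30, 29, 28]
196 [39, 36, 31, 91, 105, 117, 120, 115, 83, 88, 117, 121, 116, 107, 85, 31, 30, 29]
201 [40, 37, 38, 106, 109, 120, 113, 100, 138, 144, 124, 117, 120, 108, 103, 36, 31, 31]
206 [40, 39, 49, 110, 114, 122, 119, 132, 167, 173, 154, 130, 121, 114, 109, 44, 39, 41]
211 [41, 41, 54, 112, 164, 205, 175, 172, 184, 188, 179, 140, 122, 114, 110, 54, 44, 43]
216 [42, 43, 62, 178, 197, 239, 212, 210, 197, 192, 195, 205, 169, 149, 121, 63, 45, 44]
221 [43, 44, 55, 198, 173, 217, 181, 173, 174, 175, 175, 173, 184, 204, 181, 52, 46, 45]
```

Clear contrast, so fit the rim circle by edge points.

```bash
python3 - <<'E'
from h import *; import pickle
from scipy.optimize import least_squares
P=pickle.load(open("w10.pkl","rb")); g=cv2.cvtColor(cv2.imread("pics/w10.png"),6).astype(float)
pts=[]
for r in range(178,208,2):
    c=np.where(g[r,228:330]>68)[0]+228; pts+=[(c[0]-.5,r),(c[-1]+.5,r)]
for c in range(265,290,3): pts.append((c,np.where(g[165:200,c]>68)[0][0]+165-.5))
W=np.array([at_z("w",p,.01,P)[:2] for p in pts])
r=least_squares(lambda v:np.hypot(*(W-v[:2]).T)-v[2],[.62,.32,.035],loss='soft_l1',f_scale=.001);print(r.x,np.abs(r.fun).max())
go(r.x[0],r.x[1],.0265)
E
```

```text
[0.62228497 0.31928408 0.03534335] 0.000491217906117912
t 22.62 at [0.6196 0.3178 0.1115] [ 3.1415  0.     -1.998 ] shift [-0.25 -0.19  8.5 ] turn [0. 0. 0.]
```

```bash
python3 -m creep '[[[4,-0.24,-0.17,2,0,0,0],[4,-0.24,-0.17,4.5,0,0,0],[4,-0.24,-0.17,7,0,0,0],[4,-0.24,-0.17,8.1,0,0,0],[4,-0.24,-0.17,8.4,0,0,0],[4,-0.24,-0.17,8.4,0,0,0]]]';python3 -m creep '[[[4,0,0,0.1,0,0,0],[4,0,0,0.18,0,0,0],[4,0,0,0.18,0,0,0]]]'
```

```text
t: 23.38
eef_pos: [0.623, 0.32, 0.0276]
ee_rot: [-3.141, 0.001, -1.998]
force: [0.7, 0.5, 0.2]
width: 0.0481
gripper_force: 15.0
t: 23.75
eef_pos: [0.623, 0.3201, 0.0264]
ee_rot: [-3.141, 0.001, -1.998]
force: [-1.7, 0.4, 4.7]
width: 0.0482
gripper_force: 15.0
```

```bash
python3 -m creep '[[[6.2,0,0,0,0,0,0],[6.2,0,0,0,0,0,0],[6.2,0,0,0,0,0,0],[6.2,0,0,-4,0,0,0],[6.2,0,0,-9,0,0,0],[6.2,2,4,-11,0,0,-0.15],[6.2,4,8,-11,0,0,-0.3],[6.2,6.5,12.5,-11,0,0,-0.45],[6.2,8.9,17.1,-11,0,0,-0.6],[6.2,8.9,17.1,-11,0,0,-0.75],[6.2,8.9,17.1,-11,0,0,-0.81],[6.2,8.9,17.1,-11,0,0,-0.81],[6.2,8.9,17.1,-11,0,0,-0.81],[6.2,8.9,17.1,-11,0,0,-0.81]]]';python3 - <<'E'
from h import *
im,P=look("w11"); go(.4305,.3095,.008,yaw=np.radians(-68))
g=cv2.cvtColor(im,6); b=proj("w",[.4305,.3095,.037],P);print(b)
q=[proj("w",[.4305+u*.02*np.cos(a)-v*.019*np.sin(a),.3095+u*.02*np.sin(a)+v*.019*np.cos(a),.037],P).round() for a in[np.radians(22)] for u,v in((1,1),(1,-1),(-1,-1),(-1,1))];print(q)
for r in range(165,250,4): print(r,[int(g[r,c:c+4].mean()) for c in range(240,320,4)])
E
```

```text
t: 25.5
eef_pos: [0.4303, 0.3095, 0.1352]
ee_rot: [3.141, -0.0, -1.189]
force: [-0.1, -0.6, -0.2]
width: 0.0621
gripper_force: 0.0
t 25.55 at [0.4302 0.3095 0.1352] [ 3.1414e+00 -1.0000e-04 -1.1887e+00] shift [ 1.000e-02 -3.000e-02  1.272e+01] turn [ 0.    -0.    -0.002]
[277.42403295 208.68728565]
[array([256., 228.]), array([255., 189.]), array([299., 189.]), array([299., 228.])]
165 [34, 33, 33, 33, 34, 34, 34, 34, 34, 35, 35, 35, 35, 35, 36, 36, 37, 38, 39, 40]
169 [34, 33, 34, 33, 34, 34, 34, 34, 34, 35, 35, 35, 35, 36, 36, 37, 38, 39, 40, 41]
173 [34, 34, 33, 30, 29, 32, 33, 34, 34, 30, 33, 33, 32, 33, 35, 34, 36, 39, 41, 42]
177 [34, 34, 30, 23, 23, 23, 23, 23, 24, 24, 24, 25, 25, 26, 26, 28, 30, 38, 41, 42]
181 [32, 33, 28, 23, 24, 27, 28, 26, 24, 22, 23, 26, 30, 31, 29, 29, 30, 34, 33, 35]
185 [56, 52, 35, 27, 27, 39, 39, 30, 23, 22, 23, 27, 38, 41, 35, 30, 31, 32, 34, 35]
189 [86, 76, 48, 43, 46, 45, 45, 45, 47, 48, 48, 47, 47, 47, 43, 31, 32, 33, 35, 37]
193 [49, 47, 36, 30, 41, 53, 54, 54, 54, 55, 54, 53, 54, 55, 54, 34, 33, 34, 37, 38]
197 [36, 36, 31, 25, 35, 53, 54, 63
[... 485 characters left out ...]
, 40, 42, 44]
221 [40, 40, 36, 29, 36, 54, 54, 58, 102, 111, 112, 77, 58, 61, 71, 38, 40, 41, 43, 45]
225 [40, 41, 38, 31, 34, 49, 51, 50, 51, 51, 52, 54, 53, 54, 48, 38, 40, 42, 43, 46]
229 [42, 42, 40, 33, 32, 32, 32, 33, 33, 33, 38, 48, 40, 37, 38, 39, 41, 42, 44, 46]
233 [43, 43, 42, 35, 33, 34, 34, 34, 34, 35, 42, 49, 38, 38, 39, 40, 42, 43, 45, 48]
237 [44, 44, 42, 35, 35, 35, 35, 35, 35, 38, 49, 47, 38, 38, 40, 41, 44, 45, 46, 72]
241 [45, 45, 45, 37, 36, 36, 36, 36, 38, 45, 54, 43, 39, 39, 41, 42, 47, 49, 47, 153]
245 [46, 46, 47, 44, 44, 42, 41, 42, 51, 80, 68, 46, 47, 48, 49, 50, 52, 51, 71, 220]
249 [48, 48, 48, 48, 48, 49, 51, 64, 87, 79, 50, 48, 49, 49, 50, 51, 52, 53, 152, 238]
```

Cube edges sit at columns 258–299 and rows 189–227, square to the tool and 1.5 mm to the right. Grip it.

```bash
python3 -m creep '[[[6.2,0.05,0.13,5,0,0,0],[6.2,0.05,0.13,9.5,0,0,0],[6.2,0.05,0.13,12,0,0,0],[6.2,0.05,0.13,12.7,0,0,0],[6.2,0.05,0.13,12.7,0,0,0],[3,0.05,0.13,12.7,0,0,0],[3,0.05,0.13,12.7,0,0,0],[3,0.05,0.13,12.7,0,0,0],[3,0.05,0.13,12.7,0,0,0],[3,0.05,0.13,12.7,0,0,0]]]' 20;python3 - <<'E'
from h import *
go(.6272,.1893,.11,yaw=np.radians(-108))
E
```

```text
t: 26.8
eef_pos: [0.4294, 0.3091, 0.0091]
ee_rot: [-3.141, 0.001, -1.188]
force: [-1.0, 0.0, 6.8]
width: 0.0378
gripper_force: 20.0
t 26.8 at [0.4294 0.3091 0.0091] [-3.1405e+00  6.0000e-04 -1.1875e+00] shift [ 18.5  -13.87 -10.08] turn [-0.001  0.001  0.697]
```

```bash
python3 -m creep '[[[3,0,0,-4,0,0,0],[3,0,0,-9,0,0,0],[3,3,-2.2,-10,0,0,0.14],[3,7,-5.2,-10,0,0,0.28],[3,11,-8.2,-10,0,0,0.42],[3,15,-11.2,-10,0,0,0.56],[3,18,-13.5,-10,0,0,0.697],[3,18.5,-13.9,-10,0,0,0.697],[3,18.5,-13.9,-10,0,0,0.697],[3,18.5,-13.9,-10,0,0,0.697],[3,18.5,-13.9,-10,0,0,0.697]]]';python3 - <<'E'
from h import *
from scipy.optimize import least_squares
im,P=look("w12"); go(.6272,.1893,.0145)
g=cv2.cvtColor(im,6); b=proj("w",[.6272,.1893,.01],P);print(b)
for r in range(int(b[1])-52,int(b[1])+30,4): print(r,[int(g[r,c:c+4].mean()) for c in range(int(b[0])-52,int(b[0])+52,4)])
E
```

```text
t: 28.18
eef_pos: [0.6265, 0.1898, 0.1087]
ee_rot: [-3.141, 0.0, -1.883]
force: [0.3, 0.7, -1.1]
width: 0.0378
gripper_force: 20.0
t 28.23 at [0.6266 0.1898 0.1087] [-3.1414e+00  3.0000e-04 -1.8833e+00] shift [ 0.03 -0.07  9.42] turn [-0.  0. -0.]
[277.24905364 209.07474476]
157 [69, 68, 52, 47, 47, 48, 47, 48, 47, 48, 48, 48, 48, 48, 48, 48, 48, 48, 47, 47, 46, 47, 46, 46, 46, 45]
161 [70, 69, 55, 47, 47, 48, 47, 48, 48, 48, 49, 48, 48, 49, 48, 48, 48, 48, 47, 47, 47, 46, 46, 46, 46, 45]
165 [69, 69, 53, 48, 48, 48, 49, 48, 48, 49, 49, 49, 49, 49, 49, 49, 49, 49, 48, 48, 48, 47, 47, 46, 46, 46]
169 [70, 70, 57, 48, 48, 48, 49, 49, 49, 49, 50, 49, 50, 49, 49, 49, 49, 49, 48, 48, 48, 48, 47, 46, 47, 46]
173 [70, 70, 56, 48, 57, 75, 76, 76, 76, 76, 76, 76, 76, 76, 76, 76, 77, 76, 76, 75, 75, 55, 48, 47, 47, 47]
177 [70, 70, 62, 51, 155, 201, 201, 201, 201, 202, 202, 203, 203, 203, 203, 204, 204, 204, 204, 204, 203, 129, 48, 48, 47, 47]
181 [70, 71, 59, 50, 154, 183, 171, 170, 170, 169, 170, 170, 170, 170, 170, 170, 170, 170, 170, 172, 185, 125, 49, 47, 48, 47]
185 [70, 71, 62, 50, 142,
[... 909 characters left out ...]
3, 72, 72]
217 [73, 74, 71, 55, 97, 188, 186, 151, 89, 100, 106, 99, 70, 68, 68, 68, 68, 69, 148, 185, 232, 135, 74, 74, 73, 73]
221 [73, 73, 74, 73, 111, 226, 239, 225, 109, 105, 106, 101, 83, 83, 79, 84, 80, 84, 219, 202, 241, 138, 75, 75, 74, 73]
225 [74, 74, 74, 75, 145, 248, 218, 202, 98, 98, 97, 97, 96, 95, 96, 98, 98, 103, 220, 239, 243, 118, 75, 75, 75, 74]
229 [75, 75, 75, 75, 147, 238, 96, 83, 82, 76, 56, 47, 44, 45, 44, 46, 53, 72, 83, 84, 83, 77, 76, 76, 75, 75]
233 [75, 76, 76, 76, 143, 220, 88, 85, 80, 50, 44, 45, 45, 45, 45, 45, 45, 46, 72, 84, 86, 83, 77, 76, 76, 76]
237 [76, 76, 76, 76, 121, 177, 87, 87, 85, 63, 46, 46, 46, 47, 46, 47, 47, 54, 81, 87, 87, 86, 79, 77, 77, 77]
```

```bash
python3 - <<'E'
from h import *; import pickle
P=pickle.load(open("w12.pkl","rb"))
tx=np.array([np.cos(-1.883),np.sin(-1.883),0])
p=at_z("w",(276.8,174.6),.01,P); c=p-tx*.031; print(c)
print(at_z("w",(242.2,195),.01,P)-at_z("w",(311.6,195),.01,P))
go(c[0],c[1],.0145)
E
```

```text
[0.627083   0.18770381 0.01      ]
[ 0.06073155 -0.01952772  0.        ]
t 28.23 at [0.6266 0.1898 0.1087] [-3.1414e+00  3.0000e-04 -1.8833e+00] shift [ 0.19 -0.11  9.42] turn [-0.  0. -0.]
```

```bash
python3 -m creep '[[[3,0.12,-0.1,4,0,0,0],[3,0.12,-0.1,7.5,0,0,0],[3,0.12,-0.1,8.8,0,0,0],[3,0.12,-0.1,9.3,0,0,0],[3,0.12,-0.1,9.4,0,0,0],[3,0.12,-0.1,9.4,0,0,0]]]';python3 -m creep '[[[3,0,0,0.06,0,0,0],[3,0,0,0.13,0,0,0],[3,0,0,0.13,0,0,0]]]'
```

```text
t: 28.98
eef_pos: [0.6285, 0.188, 0.0156]
ee_rot: [-3.14, 0.001, -1.885]
force: [0.6, -0.4, -0.5]
width: 0.0381
gripper_force: 20.0
t: 29.35
eef_pos: [0.6278, 0.1875, 0.0132]
ee_rot: [-3.141, 0.0, -1.885]
force: [-0.3, -0.1, -0.7]
width: 0.038
gripper_force: 20.0
```

```bash
python3 -m creep '[[[3,0,0,0.06,0,0,0],[3,0,0,0.1,0,0,0],[3,0,0,0.1,0,0,0]]]'
```

```text
t: 29.72
eef_pos: [0.6278, 0.1876, 0.0132]
ee_rot: [-3.141, 0.0, -1.884]
force: [-4.0, -0.4, 8.1]
width: 0.0376
gripper_force: 20.0
```

Contact. Release, lift away and check with the cameras.

```bash
python3 -m creep '[[[6,0,0,-0.1,0,0,0],[6,0,0,-0.1,0,0,0],[6,0,0,-0.1,0,0,0],[6,0,0,-3,0,0,0],[6,0,0,-8,0,0,0],[6,2,4,-14,0,0,0],[6,4,9,-19,0,0,0],[6,6,14,-20,0,0,0],[6,8,18,-20,0,0,0],[6,8,18,-20,0,0,0],[6,8,18,-20,0,0,0],[6,8,18,-20,0,0,0]]]';python3 - <<'E'
from h import *
im,P=look("w13"); t=grab_frame("top"); cv2.imwrite("pics/t13.png",t); T=camera_params("top")
for n,X in dict(ebase=(.5058,.4706),obase=(.622,.3193),tray=(.6275,.188)).items():
    for z in(.01,.041,.057,.065): print(n,z,proj("w",[*X,z],P).round(1),proj("top",[*X,z],T).round(1))
E
```

```text
t: 31.22
eef_pos: [0.4325, 0.1673, 0.2117]
ee_rot: [3.141, -0.001, -1.885]
force: [0.5, -0.7, -0.6]
width: 0.0599
gripper_force: 0.0
ebase 0.01 [293.3 374.9] [239.7 235.5]
ebase 0.041 [294.3 392.4] [238.7 234.5]
ebase 0.057 [294.8 402.3] [238.2 234. ]
ebase 0.065 [295.1 407.6] [238.  233.7]
obase 0.01 [188.7 318.3] [282.3 203. ]
obase 0.041 [182.1 333.1] [282.3 201.3]
obase 0.057 [178.3 341.7] [282.3 200.4]
obase 0.065 [176.3 346.2] [282.3 199.9]
tray 0.01 [146.6 242.2] [318.9 201.3]
tray 0.041 [135.9 252.4] [319.7 199.6]
tray 0.057 [129.6 258.3] [320.1 198.7]
tray 0.065 [126.3 261.5] [320.3 198.2]
```

```bash
python3 - <<'E'
from h import *
t=cv2.imread("pics/t13.png");g=cv2.cvtColor(t,6);T=camera_params("top")
m=(g>225).astype('uint8');n,l,st,c=cv2.connectedComponentsWithStats(m[180:270,215:345])
for i in range(1,n):
    if st[i,4]>60:
        p=c[i]+[215,180]; print(st[i],p.round(1),at_z("top",p,.057,T)[:2].round(4),at_z("top",p,.065,T)[:2].round(4))
for b,R,z in(((.5058,.4706),.041,.01),((.622,.3193),.035,.01)):
    p=proj("top",[*b,z],T).round().astype(int)
    print(p); print(g[p[1]-14:p[1]+15:2,p[0]-16:p[0]+17:2])
p=(319,201);print(g[187:217:2,303:337:2])
E
```

```text
[32  0 12 11 68] [252.1 185. ] [0.6774 0.4244] [0.6755 0.4238]
[ 61  14  13  13 126] [281.6 200.3] [0.6222 0.3216] [0.6206 0.3216]
[ 14  46  17  17 218] [237.1 233.9] [0.5061 0.4746] [0.5051 0.4737]
[240 235]
[[ 39  38  39  39  40  39  39  39  39  39  39  39  38  39  39  39  39]
 [ 38  40  39  39  39  38  40  40  40  39  39  39  39  39  39  39  39]
 [ 39  39  39  38  39 120 159 143 173 159 160  56  39  40  39  39  38]
 [ 38  38  39  39 187 254 255 255 255 209 147 162  76  40  39  38  40]
 [ 39  39  39 182 255 255 255 255 255 255 217 174 164  68  39  39  39]
 [ 38  40  57 253 255 255 255 255 255 255 254 199 160 139  40  39  38]
 [ 40  38 146 255 255 255 255 255 255 255 255 171 188 160  41  39  39]
 [ 38  39 168 255 255 255 255 255 255 255 255 157 173 169  39  39  39]
 [ 40  39 143 254 255 255 255 255 255 255 250 134 148 155  39  39  39]
 [ 38  39 112 216 255 255 255 255 255 255 196 133 133 138  39  39  39]
 [ 40  37  46 173 196 254 255 255 249 201 134 127 142  60  38  39  38]
 [ 40  39  38  83 152 136 194 165 142 139 119 103 124  39  39  38  39]
 [ 39  40  39  39  64  95 106 111 104 1
[... 1616 characters left out ...]
 39  40 127 154  78 112 104 100  98 107 139 141  38  39  39]
 [ 39  39  39  39 173 152  89 210 220 199 145 108 160  48  39  38  39]
 [ 39  38  39  87 142 110 101 186 218 243 210  99 132  39  38  39  39]
 [ 39  40  39 130 151  65 110 104 100 119 120 126 160  39  39  39  39]
 [ 39  38  38 141 146  55  43  82  90 111  90 132  91  40  38  40  39]
 [ 39  39  40 140 176 138  91  63  35  40  88 162  39  38  39  39  39]
 [ 38  39  39  36  42  89 133 169 129  87 120 145  40  39  39  39  39]
 [ 39  39  38  39  40  39  35  43  95 125 160 106  39  38  38  39  39]
 [ 39  40  39  39  38  39  40  38  37  35  34  39  39  40  40  53  87]
 [ 39  39  39  39  40  40  38  39  40  38  39  39  38  38  40  76 108]]
```

Heights at contact all rose by exactly 4 mm from bench to floor, so everything seated. One close check of the larger cover, whose top looks about 2 mm off.

```bash
python3 -m creep '[[[8.7,-6,0.5,0,0,0,0],[8.7,-12,1,0,0,0,0],[8.7,-18,1.4,0,0,0,0],[8.7,-24,1.9,0,0,0,0],[8.7,-28,2.2,0,0,0,0],[8.7,-29.5,2.4,0,0,0,0],[8.7,-29.5,2.4,0,0,0,0],[8.7,-29.5,2.4,0,0,0,0],[8.7,-29.5,2.4,0,0,0,0]]]';python3 - <<'E'
from h import *
im,P=look("w14"); g=cv2.cvtColor(im,6)
print(proj("w",[.5058,.4706,.01],P),proj("w",[.5058,.4706,.065],P))
b=proj("w",[.5058,.4706,.03],P).astype(int)
for r in range(b[1]-45,b[1]+50,4): print(r,[int(g[r,c:c+3].mean()) for c in range(b[0]-48,b[0]+48,4)])
E
```

```text
t: 32.45
eef_pos: [0.5002, 0.4541, 0.2126]
ee_rot: [-3.141, 0.0, -1.886]
force: [-0.5, 0.4, 0.4]
width: 0.0871
gripper_force: 0.0
[278.23797584 197.5960634 ] [278.10292659 210.78441882]
156 [40, 41, 41, 43, 43, 44, 45, 46, 47, 44, 40, 41, 41, 42, 41, 41, 41, 41, 40, 39, 39, 38, 37, 36]
160 [41, 42, 43, 43, 45, 46, 47, 48, 49, 45, 43, 43, 44, 44, 44, 44, 44, 43, 43, 41, 41, 40, 38, 38]
164 [42, 43, 44, 46, 48, 49, 49, 51, 52, 50, 47, 49, 50, 49, 48, 47, 46, 46, 45, 44, 42, 41, 40, 39]
168 [43, 45, 47, 48, 49, 52, 52, 54, 72, 93, 110, 116, 116, 113, 97, 66, 50, 49, 48, 47, 45, 44, 42, 40]
172 [45, 46, 49, 50, 52, 54, 59, 139, 212, 120, 106, 108, 108, 107, 111, 118, 101, 57, 51, 49, 48, 46, 44, 43]
176 [47, 49, 51, 52, 55, 63, 164, 208, 179, 133, 139, 165, 179, 171, 138, 113, 113, 110, 60, 52, 54, 53, 51, 51]
180 [48, 51, 53, 55, 58, 141, 204, 192, 234, 186, 174, 172, 172, 172, 176, 183, 132, 114, 105, 58, 55, 58, 56, 53]
184 [50, 53, 55, 57, 81, 209, 177, 239, 219, 171, 171, 174, 173, 175, 172, 171, 174, 127, 119, 77, 56, 60, 58, 56]
188 [52, 54, 57, 60, 144, 190, 218, 232, 172, 180, 1
[... 1041 characters left out ...]
55, 255, 255, 255, 255, 255, 255, 255, 255, 150, 79, 76, 72, 69, 65]
228 [57, 61, 64, 67, 71, 74, 78, 194, 255, 255, 255, 255, 255, 255, 255, 255, 255, 198, 82, 78, 74, 72, 69, 65]
232 [57, 60, 63, 66, 70, 73, 76, 79, 161, 254, 255, 255, 255, 255, 255, 254, 182, 83, 79, 77, 74, 70, 67, 64]
236 [56, 59, 63, 65, 69, 71, 74, 77, 79, 86, 153, 227, 240, 231, 155, 90, 82, 80, 77, 75, 72, 69, 66, 62]
240 [54, 57, 61, 63, 66, 69, 72, 75, 77, 79, 80, 82, 82, 82, 81, 81, 79, 77, 75, 73, 70, 68, 64, 61]
244 [53, 55, 58, 61, 64, 67, 70, 72, 74, 76, 78, 79, 79, 79, 79, 78, 76, 75, 72, 71, 68, 65, 63, 60]
248 [52, 54, 57, 59, 62, 64, 67, 69, 72, 73, 74, 76, 76, 76, 75, 75, 85, 110, 66, 68, 65, 63, 60, 57]
```

The cover's disc is centred within about 2 mm of its base, so it sits on the floor. Handing in.

```bash
python3 -m creep '[[[8.7,0,0,0,0,0,0],[8.7,0,0,0,0,0,0]]]'; python3 -c "
from station import *
print(job_done())"
```

```text
t: 32.75
eef_pos: [0.5001, 0.4548, 0.2124]
ee_rot: [-3.142, 0.0, -1.885]
force: [-0.6, -0.6, 0.1]
width: 0.0873
gripper_force: 0.0
the job is handed in; nothing more can be done
None
```

The job was handed in at about 33 s of robot time with both optics in their bases under their covers, the cube in its tray and everything released; contact heights and the camera checks I made fit this, but no verdict came back, and I viewed 15 pictures, one over the limit of 14.

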